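# Settle a three-ball bat on the decorating wheel

## Task

Pick up the round bat by the foot ring of the dish fixed upside down on it and put it back on the decorating wheel, lug over the cone, so that all three ball feet are fully home in the cone, the groove and on the flat. Feel your way in gently, without dropping or forcing it: the head may stand turned several degrees and the dusty seats grip a ball wherever it first touches. Once home, bed it with a steady push straight down of about 15 N for half a second, then let go; keep it level throughout and leave the other things on the board where they are.

Things in the scene. Friction and masses are not known exactly. Their poses are not given: they have to be found in the camera images.
- bat: Loose bat, 0.5 to 0.75 kg: grey plastic disc 200 mm across, 8 mm thick, on three 16 mm steel ball feet, with an oval dish 180 x 120 mm fixed upside down on it. Origin on the disc's axis at the level of the balls' lowest points, z up, x towards the lug (30 mm square, reaching 118 mm from the axis). Disc underside at z 20, dish rim at z 28. It starts standing on its feet on the board.
- ring (a point): Middle of the foot ring on the dish, halfway up it: bat frame (0, 0, 68) mm. The upright oval ring measures 100 mm along bat x by 46 mm along bat y outside, its wall is 7 mm, it stands from z 58 (the dish's flat oval top, 110 x 73 mm) to z 78 over the balls' lowest points. Grip it across its 46 mm.
- foot_a (a point): Lowest point of the ball foot under the lug, for the cone: bat frame (70, 0, 0) mm..
- foot_b (a point): Lowest point of the ball foot for the vee groove: bat frame (-53.6, 45, 0) mm, 140 degrees counter-clockwise of foot a seen from above.
- foot_c (a point): Lowest point of the ball foot for the flat: bat frame (-23.9, -65.8, 0) mm, 250 degrees counter-clockwise of foot a.
- wheel: Fixed foot and column of the low decorating wheel, on the canvas board (board top 12 mm over the table). Origin on its upright axis at its underside. It carries an aluminium head, 210 mm across, top 72 mm over the origin. A stiff friction brake holds the head up to 0.15 rad either way from square with the wheel's axes; this angle is not reported: find it by feel or by eye.
- wheel_top (a point): Centre of the head's top face (axes of wheel, not of the head). On the head, 70 mm from the axis: cone seat at 0, vee groove (pointing at the cone) at 140 and flat at 250 degrees counter-clockwise from x when the head is square, all turning with it. Cone: round pad 38 mm across, 14 mm high; groove: block 42 x 38 x 14 mm; flat: round pad 38 mm across, 5.1 mm high. Steel.
- seat_level (a point): Point on the wheel's axis 77.1 mm over its origin (axes of wheel): height of all three balls' lowest points when home; the bat's origin is then here, its yaw the wheel's plus the head's angle. Cone and groove flanks both rise at 33 degrees, mouth 32 mm wide. Seats are hard and dusty (friction 0.66 to 0.93): a ball sticks where it touches a flank and will not slide down by itself.
- cutter: Bystander: leaf-shaped steel dough cutter, 60 x 34 x 20 mm, on the board; origin under its centre.
- rib: Bystander: flat wooden rib, 85 x 45 x 7 mm, on the board; origin under its centre.
- cup: Bystander: white cup, 60 mm across, 62 mm high; origin under its centre.
- jar: Bystander: amber glass jar with a white lid, 56 mm across, 75 mm high; origin under its centre.
- brush: Bystander: wooden brush, 180 mm long, lying on the board; handle towards its -x.
- stamp: Bystander: small turned wooden stamp standing on the board, 30 mm across, 48 mm high; origin under its centre.
Not all that is in view belongs to the job. Leave any yellow look-alike of the bat alone.

How it is judged (in metres and radians):
On the way, in this order (a step that is already met when the one before it is completed fails the run):
1. the bat is lifted clear of the board (height (world z) of bat above 0.1 m), for 0.2 s.
2. with all three feet home, the bat is pushed down: 12 N or more between bat and wheel, its weight included, for 0.3 s (z of foot_a in the frame of seat_level between -0.002 and 0.0015 m and z of foot_b in the frame of seat_level between -0.002 and 0.0015 m and z of foot_c in the frame of seat_level between -0.002 and 0.0015 m and horizontal distance between bat and seat_level below 0.005 m and x of foot_a in the frame of seat_level above 0.055 m and contact force between bat and wheel above 12 N), for 0.3 s.
At the end, for the whole second after the job is handed in: The bat rests at home on the wheel, released and at rest: the lowest point of each of the three ball feet is less than 1.5 mm above (and not more than 2 mm below) the home height at seat_level, the bat's axis is within 5 mm of the wheel's axis, and the lug foot is on the cone's side (z of foot_a in the frame of seat_level between -0.002 and 0.0015 m and z of foot_b in the frame of seat_level between -0.002 and 0.0015 m and z of foot_c in the frame of seat_level between -0.002 and 0.0015 m and horizontal distance between bat and seat_level below 0.005 m and x of foot_a in the frame of seat_level above 0.055 m and linear speed of bat below 0.01 m/s and contact force between the fingers and bat below 0.1 N); the robot touches nothing.
It fails at once if the bat is pressed or knocked against the wheel with more than 35 N (contact force between bat and wheel above 35 N).
It fails at once if the bat with its dish is tipped more than 20 degrees (angle between bat's own z axis and vertical above 0.35 rad).
It fails at once if a bystander is shifted more than 20 mm (distance of any of cutter, rib, cup, jar, brush, stamp from where it was at the start of the episode above 0.02 m).
It also fails if it takes over 54 s, if anything falls off the work surface, if the arm or the gripper's body presses on something with over 40 N, if the wrist force passes 120 N, or if a joint passes its speed limit or range.

## Robot

A 6-joint arm with a two-finger parallel gripper is mounted at the origin on the work surface. World frame = base frame: x ahead of the robot, y to its left, z up, the work surface at z = 0. Lengths are in mm, angles in rad, forces in N, time in s.
With the tool pointing down it reaches from about 275 to 975 mm from the base axis. Payload 8.4 kg.
Tool frame: the origin (TCP) lies midway between the tips of the shut fingers; the grasp point (between the pads) lies 19 mm behind it; z points along the fingers, y is the line along which they close (so a half turn about z gives the same grasp; the last joint's range is limited). The gripper opens to 92 mm and grips with 3 to 60 N. Pads are 20 mm wide; open, the fingers measure 128 mm over their backs; the gripper's body (75 mm by 189 mm) begins 69 mm behind the grasp point.
Start: joints at [-1.294, 0.353, 1.633, -0, 1.155, -0.002], TCP at [172, -600.869, 214.583] pointing down, gripper open.
Joint ranges: [-2.63, 2.63], [-0.92, 2.1], [0.06, 2.66], [-1.3, 4.44], [0, 2.69], [-3.02, 3.02]. Speed limits (rad/s): [2.22, 2.22, 2.79, 3.14, 3.14, 3.14].

## Interface

Orientations are given as a rotation vector (axis times angle).
In Python, from cell import arm gives the robot as it stands.
- The arm moves only by the tool step_arm, never from a script. Its argument "commands" is a list of rows, each an object of numbers: "x", "y", "z": the shift along the world's x, y, z in cm; "ax", "ay", "az": the turn, a rotation vector about the world's x, y, z in rad. In form: [{"x": .., "y": .., "z": .., "ax": .., "ay": .., "az": ..}, ...]. A call has 1 to 10 rows; each row shifts and turns the commanded pose from where the row before left it; what a row does not reach is not made up. A row lasts 1/12 s, in which the tool goes at most 41.7 mm and 7.16 degrees, less where a joint would pass 70% of its speed; a pose out of reach is approached as far as the arm can. A call is refused whole if a number of a shift passes 4.17 or a number of a turn 0.125, either way. A call with a gripper value outside its range is refused whole. "jaw" is the opening, from 0 (shut) to 1 (fully open), set as the call begins (left out, the last holds). The fingers move at their own pace and stop on an object; "newtons" is the grip in N (left out, the last holds). Time passes only in rows, so rows that do not move let the fingers close. It gives the time, the measured TCP pose, the force, the opening and the grip force at its end, in the units of the state.
- arm.get_obs(): the state, without advancing time (a new reading comes with each control period).
- arm.capture(name): name is "scene" or "top" or "wrist"; returns a dict with "frame" (384x512x3 uint8, red, green, blue), "mtx" (3x3 intrinsics, pixels), "k1" (the pictures are not rectified: a ray, as slopes to the right and down, at radius r is drawn at 1 + k1 r^2 times it, then the intrinsics apply), "R" (3x3) and "t" (3): a world point X has camera coordinates R X + t; the wrist camera has in their place "hand_eye" (4x4, takes a point from camera to tool coordinates, whose origin is the TCP and whose axes are the flange's). Camera axes: x right, y down, z forward; pixel columns grow to the right and rows downward; lengths in mm; the calibration is good to about 2 mm. A picture is of the moment at which its call begins: read the wrist's pose just before it. There is no depth.
- arm.close_job(): hands the job in; it is judged then, once.
The state is a dict: "t": time; "joint_pos": joint angles; "qvel": joint speeds; "joint_efforts": joint torques, N m; "tcp_pos": TCP position; "tool_rot": TCP orientation; "force": force on the tool from outside, world axes, zero at the start; "ft_torque": the same for the moment, N m; "gripper_width": finger opening in mm; "grasp_force": force on a finger pad.
Only numpy, scipy, OpenCV 4.12 (cv2) and the standard library are available. Lean on these libraries where they do the work, as an engineer would, in place of code of your own. Each camera call takes 0.05 s, during which the arm holds its last target. There are 200 camera calls.

## Working session

There is one attempt and no reset: what is moved stays moved. The work goes in short steps, Python scripts to look and compute and a tool call to move; the robot and the scene stay as the last step left them, time stands still between calls to the robot, and variables do not carry over. Pictures are saved under pics/ and viewed, at most 10 in all, crops included, and the job is handed in when it is done.

Besides the shell and the picture viewer there is one more tool, called after "Call:" in YAML: its name, and indented under it one key for each argument. step_arm: Moves the arm, as the interface text tells. Its arguments: {"type":"object","properties":{"commands":{"type":"array"},"jaw":{"type":"number"},"newtons":{"type":"number"}},"required":["commands"]}

```bash
mkdir -p pics; ls; cat > h.py <<'E'
import numpy as np, cv2
from cell import arm
from scipy.spatial.transform import Rotation as Ro
def cap(n):
    o=arm.get_obs(); c=arm.capture(n)
    if n=="wrist":
        T=np.eye(4);T[:3,:3]=Ro.from_rotvec(o["tool_rot"]).as_matrix();T[:3,3]=o["tcp_pos"]
        M=np.linalg.inv(T@np.array(c["hand_eye"]));c["R"]=M[:3,:3];c["t"]=M[:3,3]
    return {k:(np.array(v) if k!="k1" else v) for k,v in c.items()}
def ray(c,uv):
    p=cv2.undistortPoints(np.array(uv,float).reshape(-1,1,2),c["mtx"],np.array([c["k1"],0,0,0.])).reshape(-1,2)
    d=np.c_[p,np.ones(len(p))]@c["R"]; return -c["R"].T@c["t"],d
def plane(c,uv,z):
    o,d=ray(c,uv); return o+d*((z-o[2])/d[:,2])[:,None]
def proj(c,X):
    return cv2.projectPoints(np.array(X,float).reshape(-1,1,3),cv2.Rodrigues(c["R"])[0],c["t"].reshape(3,1).astype(float),c["mtx"],np.array([c["k1"],0,0,0.]))[0].reshape(-1,2)
def save(c,n): cv2.imwrite("pics/"+n+".png",cv2.cvtColor(c["frame"],cv2.COLOR_RGB2BGR))
E
python3 - <<'E'
from h import *
for n in("scene","top"):
    c=cap(n);np.savez("pics/"+n+".npz",**c);save(c,n);print(n,-c["R"].T@c["t"],c["mtx"][0,0],c["k1"])
a=cv2.imread("pics/scene.png");b=cv2.imread("pics/top.png")
print(arm.get_obs())
E
```

```text
pics
scene [1130.75139285  236.70992184  980.00001364] 444.27973205984586 -0.019605237565730654
top [ 311.3612802   -14.58658874 1223.17983847] 386.10923480253695 -0.12872431181423089
{'t': 0.1, 'joint_pos': array([-1.29439630e+00,  3.53579308e-01,  1.63402263e+00, -1.66634154e-05,
        1.15521288e+00, -2.43009473e-03]), 'qvel': array([-7.25517107e-04, -1.05237216e-03, -9.57008590e-04,  6.09744396e-05,
        1.48826384e-03,  7.49204535e-04]), 'joint_efforts': array([ 8.48064974e-05, -5.94906628e+01, -3.34931731e+01,  6.99494057e-02,
        1.82809221e-02, -1.86960625e-05]), 'tcp_pos': array([ 171.87872651, -600.4541473 ,  213.95439944]), 'tool_rot': array([-3.10991281e+00, -4.36410409e-01,  2.85764100e-04]), 'force': array([-0.17776305, -0.232272  , -0.1415364 ]), 'ft_torque': array([ 0.082441  , -0.05763242,  0.00817926]), 'grasp_force': 0.0, 'gripper_width': 91.95410470796035}
```

View pics/top.png

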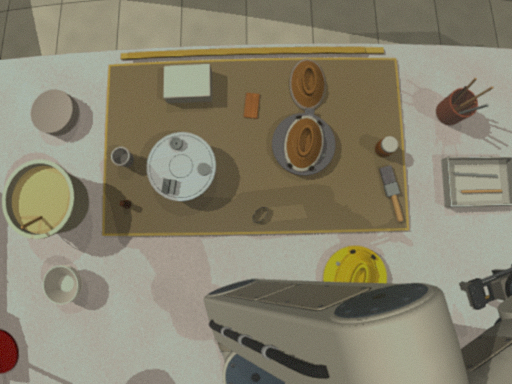

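View pics/scene.png

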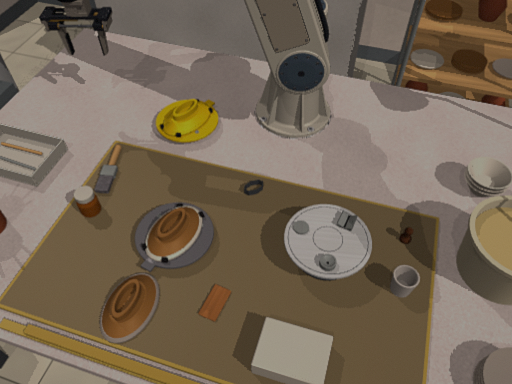

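The bat is the brown dish on a grey disc (top 304,143; scene 173,235). The bare brown dish (top 307,84) has no disc, and the yellow one (top 355,268) is the look-alike. The wheel is at top (181,166) and scene (327,240). I'll confirm in one enlarged crop.

```bash
python3 - <<'E'
from h import *
a=cv2.imread("pics/scene.png");b=cv2.imread("pics/top.png")
f=lambda i,x,y,s:cv2.resize(i[y:y+s*3//4,x:x+s],(400,300),interpolation=cv2.INTER_CUBIC)
cv2.imwrite("pics/crop.png",np.vstack([np.hstack([f(b,254,105,100),f(b,131,129,100)]),np.hstack([f(a,118,190,120),f(a,267,195,120)])]))
c=np.load("pics/top.npz");print(plane(c,[[304,143]],32)[0],plane(c,[[181,166]],84)[0])
c=np.load("pics/scene.npz");print(plane(c,[[173,235]],40)[0],plane(c,[[327,240]],84)[0])
E
```

```text
[ 592.81154272 -160.59438738   32.        ] [517.89944988 217.91644926  84.        ]
[ 599.41182431 -158.81788503   40.        ] [525.07917356 217.11969972  84.        ]
```

View pics/crop.png

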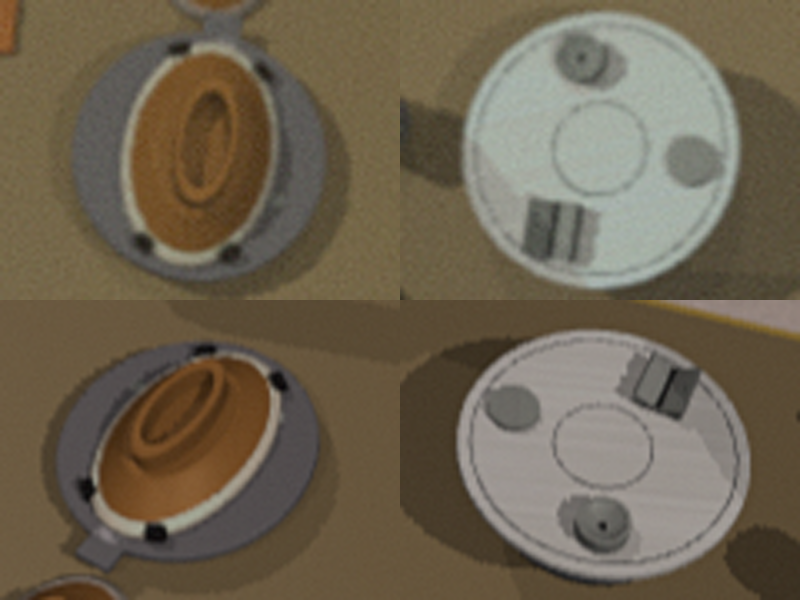

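The crop confirms it. The bat is the grey disc with white-rimmed dish, its lug at top (309.5,110.5), about +x. On the head, the cone is at top (176.5,143.5), the flat at (204.5,169) and the groove at (171,186.8).

```bash
python3 - <<'E'
from h import *
t=np.load("pics/top.npz");s=np.load("pics/scene.npz")
r=plane(t,[[305.5,141.5]],90)[0];l=plane(t,[[309.5,110.5]],40)[0];c=plane(t,[[304,144]],36)[0]
d=l-c;print("bat",r,l,c,np.arctan2(d[1],d[0]))
h=plane(t,[[181,166]],84)[0]; cone=plane(t,[[176.5,143.5]],96)[0];fl=plane(t,[[204.5,169]],89)[0];g=plane(t,[[171,186.75]],98)[0]
P=np.array([cone,g,fl])[:,:2];Q=70*np.array([[np.cos(a),np.sin(a)] for a in np.radians([0,140,250])])
m=P.mean(0);q=Q.mean(0);H=(Q-q).T@(P-m);a=np.arctan2(H[0,1]-H[1,0],H[0,0]+H[1,1]);R=np.array([[np.cos(a),-np.sin(a)],[np.sin(a),np.cos(a)]])
print(h,P,a,m-R@q,(Q-q)@R.T+m-P)
c=cap("wrist");print(c["hand_eye"],c["mtx"])
E
```

```text
bat [ 583.64464227 -158.17348982   90.        ] [ 696.52932253 -181.17967802   40.        ] [ 588.64725062 -159.98615877   36.        ] -0.19398054924796584
[517.89944988 217.91644926  84.        ] [[584.7838187  229.69783847]
 [453.73433196 244.74818833]
 [506.24846861 145.91605035]] 0.22385322305714342 [515.84291291 214.10203489] [[-0.68745344 -0.05661948]
 [-0.16499194  1.32261442]
 [ 0.85244538 -1.26599495]]
[[-2.53423554e-04 -9.62900880e-01 -2.69855205e-01  7.61895293e+01]
 [ 9.99999738e-01 -4.27079056e-04  5.84799952e-04 -8.33094172e-01]
 [-6.78353894e-04 -2.69854986e-01  9.62900736e-01 -1.69902305e+02]
 [ 0.00000000e+00  0.00000000e+00  0.00000000e+00  1.00000000e+00]] [[338.49400049   0.         253.5972141 ]
 [  0.         338.49400049 183.73183633]
 [  0.           0.           1.        ]]
```

Call:
step_arm:
  commands:
    - {"x": 2.1, "y": 2.2, "az": -0.024}
    - {"x": 2.1, "y": 2.2, "az": -0.024}
    - {"x": 2.1, "y": 2.2, "az": -0.024}
    - {"x": 2.1, "y": 2.2, "az": -0.024}
    - {"x": 2.1, "y": 2.2, "az": -0.024}
    - {"x": 2.1, "y": 2.2, "az": -0.024}
    - {"x": 2.1, "y": 2.2, "az": -0.024}
    - {"x": 2.1, "y": 2.2, "az": -0.024}
    - {"x": 2.1, "y": 2.2, "az": -0.024}
    - {"x": 2.1, "y": 2.2, "az": -0.024}
  jaw: 1

```text
invalid input
```

Call:
step_arm:
  commands:
    - {"x": 2.1, "y": 2.2, "az": -0.024}
    - {"x": 2.1, "y": 2.2, "az": -0.024}
    - {"x": 2.1, "y": 2.2, "az": -0.024}
    - {"x": 2.1, "y": 2.2, "az": -0.024}
    - {"x": 2.1, "y": 2.2, "az": -0.024}
    - {"x": 2.1, "y": 2.2, "az": -0.024}
    - {"x": 2.1, "y": 2.2, "az": -0.024}
    - {"x": 2.1, "y": 2.2, "az": -0.024}
    - {"x": 2.1, "y": 2.2, "az": -0.024}
    - {"x": 2.1, "y": 2.2, "az": -0.024}

```text
invalid input
```

```bash
python3 - <<'E'
from h import *
o=arm.get_obs();print(o["t"],o["tcp_pos"],o["tool_rot"],o["joint_pos"])
c=cap("wrist");np.savez("pics/w1.npz",**c);save(c,"w1")
E
```

```text
0.15 [ 171.90921911 -600.48731838  214.02456116] [-3.11004298e+00 -4.36390383e-01  2.51123378e-04] [-1.29436652e+00  3.53506503e-01  1.63396493e+00 -1.15440460e-05
  1.15521542e+00 -2.37823657e-03]
```

View pics/w1.png

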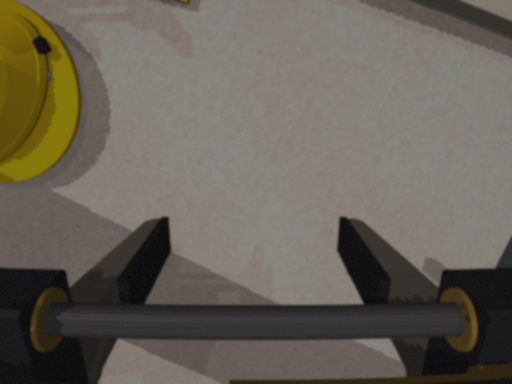

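The moves were refused, so the picture still shows the start pose: yellow dish at the left edge, fingertips at (165,220) and (345,220). I'll send full rows with all six keys.

Call:
step_arm:
  commands:
    - {"x": 2.1, "y": 2.2, "z": 0, "ax": 0, "ay": 0, "az": -0.024}
    - {"x": 2.1, "y": 2.2, "z": 0, "ax": 0, "ay": 0, "az": -0.024}
    - {"x": 2.1, "y": 2.2, "z": 0, "ax": 0, "ay": 0, "az": -0.024}
    - {"x": 2.1, "y": 2.2, "z": 0, "ax": 0, "ay": 0, "az": -0.024}
    - {"x": 2.1, "y": 2.2, "z": 0, "ax": 0, "ay": 0, "az": -0.024}
    - {"x": 2.1, "y": 2.2, "z": 0, "ax": 0, "ay": 0, "az": -0.024}
    - {"x": 2.1, "y": 2.2, "z": 0, "ax": 0, "ay": 0, "az": -0.024}
    - {"x": 2.1, "y": 2.2, "z": 0, "ax": 0, "ay": 0, "az": -0.024}
    - {"x": 2.1, "y": 2.2, "z": 0, "ax": 0, "ay": 0, "az": -0.024}
    - {"x": 2.1, "y": 2.2, "z": 0, "ax": 0, "ay": 0, "az": -0.024}

```text
t: 1.03
tcp_pos: [382.8, -379.6, 214.6]
tool_rot: [-3.141, -0.059, -0.0]
force: [0.3, 0.2, 0.3]
gripper_width: 92.3
grasp_force: 0.0
```

Call:
step_arm:
  commands:
    - {"x": 2.0, "y": 2.2, "z": 0, "ax": 0, "ay": 0, "az": -0.024}
    - {"x": 2.0, "y": 2.2, "z": 0, "ax": 0, "ay": 0, "az": -0.024}
    - {"x": 2.0, "y": 2.2, "z": 0, "ax": 0, "ay": 0, "az": -0.024}
    - {"x": 2.0, "y": 2.2, "z": 0, "ax": 0, "ay": 0, "az": -0.024}
    - {"x": 2.0, "y": 2.2, "z": 0, "ax": 0, "ay": 0, "az": -0.024}
    - {"x": 2.0, "y": 2.2, "z": 0, "ax": 0, "ay": 0, "az": -0.024}
    - {"x": 2.0, "y": 2.2, "z": 0, "ax": 0, "ay": 0, "az": -0.024}
    - {"x": 2.0, "y": 2.2, "z": 0, "ax": 0, "ay": 0, "az": -0.024}
    - {"x": 2.0, "y": 2.2, "z": 0, "ax": 0, "ay": 0, "az": -0.024}
    - {"x": 2.0, "y": 2.2, "z": 0, "ax": 0, "ay": 0, "az": -0.024}

```text
t: 1.87
tcp_pos: [582.7, -159.6, 214.5]
tool_rot: [-3.125, 0.317, 0.0]
force: [-0.2, 0.1, 0.1]
gripper_width: 91.5
grasp_force: 0.0
```

```bash
python3 - <<'E'
from h import *
o=arm.get_obs();print(o["t"],o["tcp_pos"],o["tool_rot"],o["joint_pos"])
c=cap("wrist");np.savez("pics/w2.npz",**c);save(c,"w2")
E
```

```text
1.8667 [ 582.7391362  -159.56632965  214.49676722] [-3.12549721e+00  3.17313145e-01  2.90294347e-04] [-2.69751338e-01  3.21105152e-01  1.67953661e+00 -2.37677982e-06
  1.14113799e+00  1.50340075e+00]
```

View pics/w2.png

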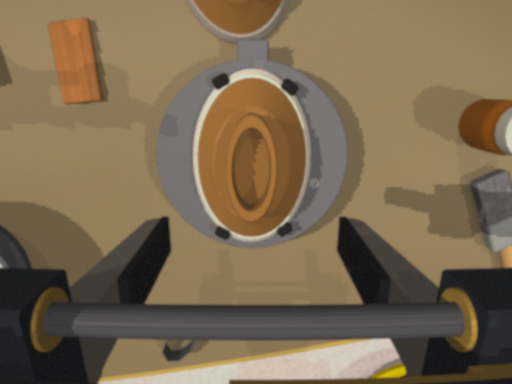

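The wrist view shows the bat: disc centre about (252,153), lug at (253,50), ring at (253,168). It is well aligned. Next I measure the disc circle, lug and ring.

```bash
python3 - <<'E'
from h import *
from scipy.optimize import least_squares as LS
c=np.load("pics/w2.npz");f=c["frame"];hsv=cv2.cvtColor(f,cv2.COLOR_RGB2HSV)
m=((hsv[...,1]<60)&(hsv[...,2]>70)&(hsv[...,2]<160)).astype(np.uint8);m[:, :150]=0;m[:,355:]=0;m[250:]=0;m[:36]=0
m=cv2.morphologyEx(m,cv2.MORPH_OPEN,np.ones((3,3)))
cs,_=cv2.findContours(m,cv2.RETR_EXTERNAL,cv2.CHAIN_APPROX_NONE);k=max(cs,key=cv2.contourArea)[:,0]
P=plane(c,k,40)[:,:2]
kk=k[(k[:,1]>75)&(k[:,1]<235)];Q=plane(c,kk,40)[:,:2]
r=LS(lambda p:np.hypot(*(Q-p[:2]).T)-p[2],[587,-159,100],loss="soft_l1");print("disc",r.x,len(Q),np.abs(r.fun).mean())
L=P[np.hypot(*(P-r.x[:2]).T)>106];print(len(L));
lc=(plane(c,[[239,48],[268,48]],40)[:,:2]).mean(0);d=lc-r.x[:2];print("lug",lc,np.arctan2(d[1],d[0]), L.mean(0))
rg=plane(c,[[230,165],[276,165],[253,114],[253,222]],90)[:,:2];print(rg,rg[:2].mean(0),rg[2:].mean(0))
# ring axis from dish white rim
w=((hsv[...,1]<70)&(hsv[...,2]>165)).astype(np.uint8);w[:65]=0;w[250:]=0;w[:,:180]=0;w[:,320:]=0
ks,_=cv2.findContours(w,cv2.RETR_EXTERNAL,cv2.CHAIN_APPROX_NONE);k2=np.vstack([q[:,0] for q in ks])
W=plane(c,cv2.convexHull(k2)[:,0],42)[:,:2].astype(np.float32);print("rim",cv2.fitEllipse(W))
E
```

```text
disc [ 588.9006052  -157.9947675    99.22345694] 333 0.22821173947303702
85
lug [ 695.15106014 -181.93654337] -0.22163175107540256 [ 704.1658184 -174.878987 ]
[[ 597.54664105 -140.51677999]
 [ 589.3044964  -180.61099573]
 [ 637.20265213 -169.57690056]
 [ 540.13365989 -149.58916952]] [ 593.42556873 -160.56388786] [ 588.66815601 -159.58303504]
rim ((588.7113037109375, -156.26759338378906), (117.92543029785156, 180.81517028808594), 77.5246810913086)
```

Call:
step_arm:
  commands:
    - {"x": 0.6, "y": 0.05, "z": -1, "ax": 0, "ay": 0, "az": -0.014}
    - {"x": 0, "y": 0, "z": -3, "ax": 0, "ay": 0, "az": 0}
    - {"x": 0, "y": 0, "z": -3, "ax": 0, "ay": 0, "az": 0}
    - {"x": 0, "y": 0, "z": -3, "ax": 0, "ay": 0, "az": 0}
    - {"x": 0, "y": 0, "z": -2, "ax": 0, "ay": 0, "az": 0}
    - {"x": 0, "y": 0, "z": -1, "ax": 0, "ay": 0, "az": 0}
    - {"x": 0, "y": 0, "z": -0.6, "ax": 0, "ay": 0, "az": 0}
    - {"x": 0, "y": 0, "z": -0.4, "ax": 0, "ay": 0, "az": 0}
    - {"x": 0, "y": 0, "z": -0.1, "ax": 0, "ay": 0, "az": 0}
    - {"x": 0, "y": 0, "z": 0, "ax": 0, "ay": 0, "az": 0}

```text
t: 2.75
tcp_pos: [588.6, -160.7, 74.4]
tool_rot: [3.123, -0.338, 0.002]
force: [-0.5, -1.3, 0.8]
gripper_width: 91.9
grasp_force: 0.0
```

Call:
step_arm:
  commands:
    - {"x": 0, "y": 0, "z": 0, "ax": 0, "ay": 0, "az": 0}
    - {"x": 0, "y": 0, "z": 0, "ax": 0, "ay": 0, "az": 0}
    - {"x": 0, "y": 0, "z": 0, "ax": 0, "ay": 0, "az": 0}
    - {"x": 0, "y": 0, "z": 0, "ax": 0, "ay": 0, "az": 0}
    - {"x": 0, "y": 0, "z": 0, "ax": 0, "ay": 0, "az": 0}
    - {"x": 0, "y": 0, "z": 0, "ax": 0, "ay": 0, "az": 0}
    - {"x": 0, "y": 0, "z": 0, "ax": 0, "ay": 0, "az": 0}
    - {"x": 0, "y": 0, "z": 0, "ax": 0, "ay": 0, "az": 0}
  jaw: 0.3
  newtons: 25

```text
t: 3.42
tcp_pos: [588.2, -160.2, 73.7]
tool_rot: [-3.123, 0.337, -0.0]
force: [-0.0, 2.0, 1.8]
gripper_width: 45.6
grasp_force: 25.0
```

Call:
step_arm:
  commands:
    - {"x": 0, "y": 0, "z": 0.2, "ax": 0, "ay": 0, "az": 0}
    - {"x": 0, "y": 0, "z": 0.5, "ax": 0, "ay": 0, "az": 0}
    - {"x": 0, "y": 0, "z": 1, "ax": 0, "ay": 0, "az": 0}
    - {"x": 0, "y": 0, "z": 2, "ax": 0, "ay": 0, "az": 0}
    - {"x": 0, "y": 0, "z": 2, "ax": 0, "ay": 0, "az": 0}
    - {"x": 0, "y": 0, "z": 2, "ax": 0, "ay": 0, "az": 0}
    - {"x": 0, "y": 0, "z": 2, "ax": 0, "ay": 0, "az": 0}
    - {"x": 0, "y": 0, "z": 2, "ax": 0, "ay": 0, "az": 0}
    - {"x": 0, "y": 0, "z": 1, "ax": 0, "ay": 0, "az": 0}
    - {"x": 0, "y": 0, "z": 0, "ax": 0, "ay": 0, "az": 0}
  newtons: 40

```text
t: 4.25
tcp_pos: [589.3, -160.8, 203.5]
tool_rot: [3.123, -0.337, 0.007]
force: [0.3, 0.7, -5.5]
gripper_width: 45.6
grasp_force: 40.0
```

```bash
python3 - <<'E'
from h import *
o=arm.get_obs();print(o)
c=cap("wrist");np.savez("pics/w3.npz",**c);save(c,"w3")
c=cap("scene");np.savez("pics/s3.npz",**c);save(c,"s3")
E
```

```text
{'t': 4.25, 'joint_pos': array([-2.68839418e-01,  3.39356322e-01,  1.67942630e+00, -7.03239609e-05,
        1.11842635e+00,  1.51727418e+00]), 'qvel': array([-0.00013118,  0.03400507,  0.04148083,  0.00017002, -0.04444491,
        0.0004185 ]), 'joint_efforts': array([ 4.58758106e-03, -6.13533139e+01, -3.45679700e+01,  1.49708946e-02,
        6.06613308e-01, -8.79623549e-04]), 'tcp_pos': array([ 589.31828985, -160.83021904,  203.47218332]), 'tool_rot': array([ 3.12264042, -0.33743574,  0.00677901]), 'force': array([ 0.3387943 ,  0.69851139, -5.46056066]), 'ft_torque': array([-0.04748728, -0.05604334, -0.01493596]), 'grasp_force': 39.99645531177521, 'gripper_width': 45.64860975992732}
```

View pics/w3.png

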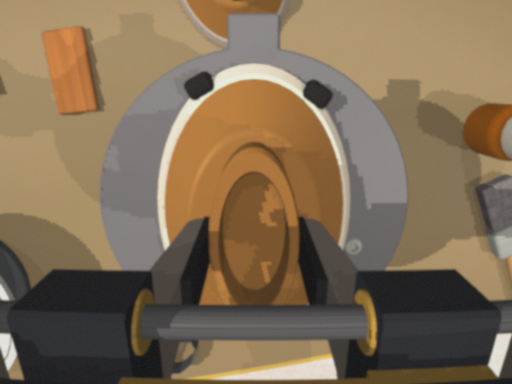

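Held level, lug at (254,30). Now the bat-in-tool offset, plus a better wheel estimate from both fixed cameras.

```bash
cat > m.py <<'E'
from h import *
from scipy.optimize import least_squares as LS
def circ(P):
    r=LS(lambda p:np.hypot(*(P-p[:2]).T)-p[2],[*P.mean(0),100],loss="soft_l1");return r.x,np.abs(r.fun).mean()
def bat_w(c,z):
    hsv=cv2.cvtColor(c["frame"],cv2.COLOR_RGB2HSV)
    m=((hsv[...,1]<60)&(hsv[...,2]>60)&(hsv[...,2]<170)).astype(np.uint8);m[265:]=0;m[:,:95]=0;m[:,415:]=0
    m=cv2.morphologyEx(m,cv2.MORPH_OPEN,np.ones((3,3)))
    k=max(cv2.findContours(m,cv2.RETR_EXTERNAL,cv2.CHAIN_APPROX_NONE)[0],key=cv2.contourArea)[:,0]
    q=k[(k[:,1]>62)&(k[:,1]<255)];q=q[(q[:,0]<215)|(q[:,0]>295)]
    x,e=circ(plane(c,q,z)[:,:2])
    l=k[(k[:,1]>16)&(k[:,1]<40)&(k[:,0]>215)&(k[:,0]<295)];a=l[l[:,0]<254];b=l[l[:,0]>254]
    lc=(plane(c,a,z)[:,:2].mean(0)+plane(c,b,z)[:,:2].mean(0))/2;d=lc-x[:2]
    return x,e,np.arctan2(d[1],d[0]),len(a),len(b)
E
python3 - <<'E'
from m import *
c=np.load("pics/w3.npz")
for z in(169.8,):print(bat_w(c,z))
for n in("top","scene"):
    c=np.load("pics/"+n+".npz");g=cv2.cvtColor(c["frame"],cv2.COLOR_RGB2HSV)
    x0,y0=((181,166) if n=="top" else (327,240))
    m=((g[...,2]>115)&(g[...,1]<60)).astype(np.uint8);M=np.zeros_like(m);cv2.circle(M,(x0,y0),60,1,-1);m*=M
    k=max(cv2.findContours(m,cv2.RETR_EXTERNAL,cv2.CHAIN_APPROX_NONE)[0],key=cv2.contourArea)
    h=cv2.convexHull(k)[:,0];P=plane(c,h,84)[:,:2];print(n,circ(P),len(h))
    # seats: dark blobs inside head
    I=np.zeros_like(m);cv2.fillConvexPoly(I,cv2.convexHull(k),1);I=cv2.erode(I,np.ones((5,5)))
    gr=g[...,2];d=((gr<np.median(gr[I>0])*0.82)&(I>0)).astype(np.uint8)
    N,lb,st,ce=cv2.connectedComponentsWithStats(d)
    for i in range(1,N):
        if st[i,4]>15:print(st[i],ce[i],plane(c,[ce[i]],92)[0])
    u,v=x0-40,y0-40
    cv2.imwrite(f"pics/z_{n}.png",cv2.resize(cv2.cvtColor(c["frame"],cv2.COLOR_RGB2BGR)[v:v+80,u:u+80],(400,400),interpolation=cv2.INTER_CUBIC) if n=="top" else cv2.resize(cv2.cvtColor(c["frame"],cv2.COLOR_RGB2BGR)[v:v+80,u:u+80],(400,400),interpolation=cv2.INTER_CUBIC))
cv2.imwrite("pics/zz.png",np.hstack([cv2.imread("pics/z_top.png"),cv2.imread("pics/z_scene.png")]))
E
```

```text
(array([ 614.42380646, -164.62375303,   69.92113562]), np.float64(14.647384194390595), np.float64(-0.22388788493306158), 26, 23)
top (array([519.34743239, 220.00849892, 106.16705714]), np.float64(0.22368517799141907)) 37
[169 136  18  16 193] [177.43005181 143.78238342] [584.80133831 227.71072504  92.        ]
[198 163  14  13 143] [204.18181818 169.04195804] [505.62761352 146.44535358  92.        ]
[157 178  24  20 291] [169.64261168 187.07216495] [453.61064376 250.22878667  92.        ]
scene (array([520.62663473, 217.42448439, 105.0394609 ]), np.float64(0.5806943987659473)) 40
[332 210  37  53 400] [347.355 223.31 ] [467.86822856 254.43928463  92.        ]
[291 221  18  14 196] [300.1122449  227.07653061] [513.75968974 147.28076265  92.        ]
[290 248  13  17  21] [295.52380952 256.38095238] [596.71263321 157.52564061  92.        ]
[314 254  23  18 305] [325.49180328 261.74098361] [589.60450659 226.52409321  92.        ]
[326 272  19   2  19] [335.         272.78947368] [611.07720299 253.02099703  92.        ]
```

View pics/zz.png

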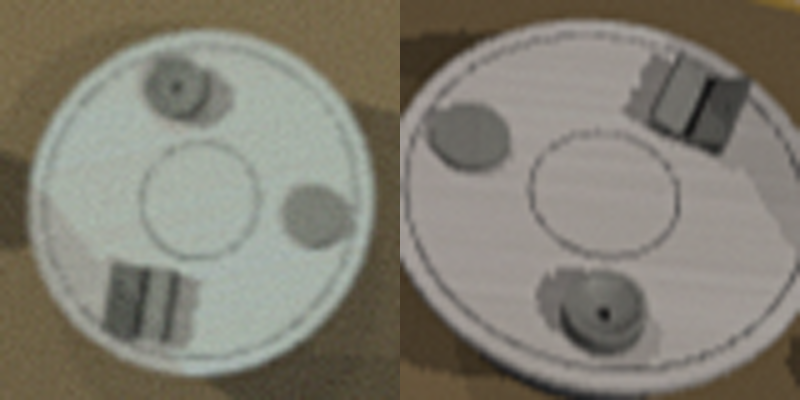

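```bash
cat >> m.py <<'E'
def bat_w(c,z):
    s=cv2.GaussianBlur(cv2.cvtColor(c["frame"],cv2.COLOR_RGB2LAB),(5,5),0)[...,2].astype(float)
    g=np.gradient(s,axis=1);P=[]
    for v in range(120,262,3):
        P+= [[60+np.argmin(g[v,60:185]),v],[330+np.argmax(g[v,330:445]),v]]
    for _ in range(3):
        x,e=circ(plane(c,P,z)[:,:2]);r=np.abs(np.hypot(*(plane(c,P,z)[:,:2]-x[:2]).T)-x[2]);P=[p for p,a in zip(P,r) if a<1.5]
    A=[[ (205+np.argmin(g[v,205:245])+262+np.argmax(g[v,262:305]))/2,v] for v in range(20,42,2)]
    d=plane(c,A,z)[:,:2]-x[:2];an=np.arctan2(d[:,1],d[:,0])
    return x,e,len(P),np.median(an),an.std()
E
python3 - <<'E'
from m import *
c=np.load("pics/w3.npz");print("bat",bat_w(c,169.8))
Q=70*np.array([[np.cos(a),np.sin(a)] for a in np.radians([0,140,250])])
px={"top":[[175.8,143],[169.6,186],[203.9,168.8]],"scene":[[327.4,262.2],[347.4,220.6],[300.5,227]]}
for n,p in px.items():
    c=np.load("pics/"+n+".npz")
    P=np.array([plane(c,[q],z)[0,:2] for q,z in zip(p,(88,88,89.1))])
    m=P.mean(0);q=Q.mean(0);H=(Q-q).T@(P-m);a=np.arctan2(H[0,1]-H[1,0],H[0,0]+H[1,1]);R=np.array([[np.cos(a),-np.sin(a)],[np.sin(a),np.cos(a)]])
    print(n,P.round(1).tolist(),"yaw",a,"c",m-R@q,((Q-q)@R.T+m-P).round(1).tolist())
E
```

```text
bat (array([ 590.29871444, -160.13117056,   99.17357496]), np.float64(0.17362806675116163), 87, np.float64(-0.21444620838880474), np.float64(0.0012539163659012825))
top [[588.3, 233.6], [457.3, 251.3], [506.9, 147.7]] yaw 0.2013370116101317 c [518.60543568 218.16521789] [[-1.1, -1.4], [-0.3, 0.2], [1.4, 1.2]]
scene [[587.0, 230.9], [456.8, 253.1], [511.2, 147.8]] yaw 0.20301933974657502 c [519.41549545 217.91832428] [[1.0, 1.1], [1.1, -1.9], [-2.0, 0.8]]
```

Call:
step_arm:
  commands:
    - {"x": -0.2, "y": 1.0, "z": 0, "ax": 0, "ay": 0, "az": 0.01}
    - {"x": -0.35, "y": 1.9, "z": 0, "ax": 0, "ay": 0, "az": 0.02}
    - {"x": -0.35, "y": 1.9, "z": 0, "ax": 0, "ay": 0, "az": 0.021}
    - {"x": -0.35, "y": 1.9, "z": 0, "ax": 0, "ay": 0, "az": 0.021}
    - {"x": -0.35, "y": 1.9, "z": 0, "ax": 0, "ay": 0, "az": 0.021}
    - {"x": -0.35, "y": 1.9, "z": 0, "ax": 0, "ay": 0, "az": 0.021}
    - {"x": -0.35, "y": 1.9, "z": 0, "ax": 0, "ay": 0, "az": 0.021}
    - {"x": -0.35, "y": 1.9, "z": 0, "ax": 0, "ay": 0, "az": 0.021}
    - {"x": -0.35, "y": 1.9, "z": 0, "ax": 0, "ay": 0, "az": 0.021}
    - {"x": -0.35, "y": 1.9, "z": 0, "ax": 0, "ay": 0, "az": 0.021}

```text
t: 5.18
tcp_pos: [552.9, 22.1, 199.0]
tool_rot: [-3.141, 0.024, 0.004]
force: [0.4, -0.5, -5.4]
gripper_width: 45.9
grasp_force: 40.0
```

Call:
step_arm:
  commands:
    - {"x": -0.35, "y": 1.9, "z": 0, "ax": 0, "ay": 0, "az": 0.02}
    - {"x": -0.35, "y": 1.9, "z": 0, "ax": 0, "ay": 0, "az": 0.02}
    - {"x": -0.35, "y": 1.9, "z": 0, "ax": 0, "ay": 0, "az": 0.021}
    - {"x": -0.35, "y": 1.9, "z": 0, "ax": 0, "ay": 0, "az": 0.021}
    - {"x": -0.35, "y": 1.9, "z": 0, "ax": 0, "ay": 0, "az": 0.021}
    - {"x": -0.35, "y": 1.9, "z": 0, "ax": 0, "ay": 0, "az": 0.021}
    - {"x": -0.35, "y": 1.9, "z": 0, "ax": 0, "ay": 0, "az": 0.021}
    - {"x": -0.35, "y": 1.9, "z": 0, "ax": 0, "ay": 0, "az": 0.021}
    - {"x": -0.3, "y": 1.4, "z": 0, "ax": 0, "ay": 0, "az": 0.021}
    - {"x": -0.2, "y": 1.1, "z": 0, "ax": 0, "ay": 0, "az": 0.021}

```text
t: 6.02
tcp_pos: [519.8, 199.0, 199.1]
tool_rot: [3.127, 0.303, -0.004]
force: [0.8, -0.9, -4.7]
gripper_width: 45.6
grasp_force: 40.0
```

Call:
step_arm:
  commands:
    - {"x": 0, "y": 0, "z": 0, "ax": 0, "ay": 0, "az": 0.012}
    - {"x": 0, "y": 0, "z": 0, "ax": 0, "ay": 0, "az": 0}
    - {"x": 0, "y": 0, "z": 0, "ax": 0, "ay": 0, "az": 0}

```text
t: 6.27
tcp_pos: [521.1, 197.2, 200.0]
tool_rot: [3.125, 0.318, -0.001]
force: [0.5, -0.6, -6.0]
gripper_width: 45.9
grasp_force: 40.0
```

```bash
python3 - <<'E'
from m import *
o=arm.get_obs();print(o["t"],o["tcp_pos"],o["tool_rot"],o["force"],o["ft_torque"])
for n in("wrist","top","scene"):
    c=cap(n);np.savez(f"pics/{n}4.npz",**c);save(c,n+"4")
z=o["tcp_pos"][2]-33.7
print(bat_w(np.load("pics/wrist4.npz"),z))
E
```

```text
6.2667 [521.13611282 197.16213043 200.04000744] [ 3.12482770e+00  3.17905741e-01 -1.49358441e-03] [ 0.50578922 -0.639908   -5.95919879] [ 0.00334037 -0.00858732 -0.01180581]
(array([521.63715804, 198.16944709,  99.26079373]), np.float64(0.19075909323620557), 88, np.float64(0.2039557758716865), np.float64(0.0010611923937851584))
```

Call:
step_arm:
  commands:
    - {"x": -0.1, "y": 0.7, "z": -1, "ax": 0, "ay": 0, "az": 0}
    - {"x": -0.1, "y": 0.7, "z": -1, "ax": 0, "ay": 0, "az": 0}
    - {"x": 0, "y": 0.6, "z": -1, "ax": 0, "ay": 0, "az": 0}
    - {"x": 0, "y": 0, "z": 0, "ax": 0, "ay": 0, "az": 0}
    - {"x": 0, "y": 0, "z": 0, "ax": 0, "ay": 0, "az": 0}

```text
t: 6.83
tcp_pos: [518.6, 217.8, 169.2]
tool_rot: [3.124, 0.319, -0.004]
force: [0.6, -0.9, -5.4]
gripper_width: 45.7
grasp_force: 40.0
```

```bash
python3 - <<'E'
from m import *
o=arm.get_obs();print(o["t"],o["tcp_pos"],o["tool_rot"],o["force"],o["ft_torque"])
for n in("wrist","top","scene"):
    c=cap(n);np.savez(f"pics/{n}5.npz",**c);save(c,n+"5")
z=o["tcp_pos"][2]-33.7
x=bat_w(np.load("pics/wrist5.npz"),z);print(x)
out=[]
for n in("top","scene"):
    c=np.load(f"pics/{n}5.npz");p=proj(c,[[*x[0][:2],z]])[0];print(n,p)
    u,v=(p-40).astype(int);im=cv2.cvtColor(c["frame"],cv2.COLOR_RGB2BGR)
    t=np.linspace(0,2*np.pi,120);a=x[3]
    C=np.c_[x[0][0]+100*np.cos(t),x[0][1]+100*np.sin(t),0*t+z]
    k=cv2.resize(im[v:v+80,u:u+80],(400,400),interpolation=cv2.INTER_CUBIC)
    for q in proj(c,C):cv2.circle(k,tuple(((q-[u,v]+.5)*5-.5).astype(int).tolist()),0,(0,255,0),-1)
    out.append(k)
cv2.imwrite("pics/ov.png",np.hstack(out))
E
```

```text
6.8333 [518.61798543 217.82804685 169.21830086] [ 3.12447763  0.31947547 -0.00382601] [ 0.61814383 -0.8916526  -5.44618113] [ 0.02272791 -0.00537988  0.00491447]
(array([519.09696919, 218.83599734,  99.22338013]), np.float64(0.17693845788097062), 88, np.float64(0.20488629732601618), np.float64(0.0011539264439452666))
top [177.10367044 162.49096423]
scene [330.98415844 225.8977748 ]
```

View pics/ov.png

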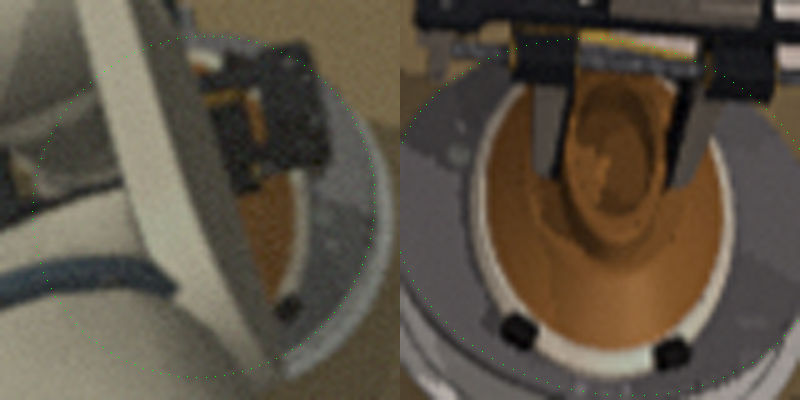

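The overlay outlines match the disc edge within about a pixel, in top at (375,200) and in scene at (590,392). So the cameras agree and I start the gentle descent.

Call:
step_arm:
  commands:
    - {"x": 0.04, "y": -0.06, "z": -0.3, "ax": 0, "ay": 0, "az": 0}
    - {"x": 0, "y": 0, "z": -0.3, "ax": 0, "ay": 0, "az": 0}
    - {"x": 0, "y": 0, "z": -0.3, "ax": 0, "ay": 0, "az": 0}
    - {"x": 0, "y": 0, "z": -0.2, "ax": 0, "ay": 0, "az": 0}
    - {"x": 0, "y": 0, "z": -0.1, "ax": 0, "ay": 0, "az": 0}
    - {"x": 0, "y": 0, "z": 0, "ax": 0, "ay": 0, "az": 0}
    - {"x": 0, "y": 0, "z": 0, "ax": 0, "ay": 0, "az": 0}

```text
t: 7.57
tcp_pos: [519.9, 217.0, 158.6]
tool_rot: [3.125, 0.318, -0.0]
force: [-0.2, -0.1, -6.5]
gripper_width: 45.6
grasp_force: 40.0
```

Call:
step_arm:
  commands:
    - {"x": 0, "y": 0, "z": -0.1, "ax": 0, "ay": 0, "az": 0}
    - {"x": 0, "y": 0, "z": 0, "ax": 0, "ay": 0, "az": 0}

```text
t: 7.73
tcp_pos: [519.9, 217.1, 157.6]
tool_rot: [-3.125, -0.318, -0.0]
force: [-0.5, -0.8, -5.8]
gripper_width: 45.6
grasp_force: 40.0
```

Call:
step_arm:
  commands:
    - {"x": 0, "y": 0, "z": -0.1, "ax": 0, "ay": 0, "az": 0}
    - {"x": 0, "y": 0, "z": 0, "ax": 0, "ay": 0, "az": 0}

```text
t: 7.9
tcp_pos: [519.9, 217.0, 156.5]
tool_rot: [-3.125, -0.318, 0.0]
force: [0.1, 0.0, -6.0]
gripper_width: 45.2
grasp_force: 40.0
```

Call:
step_arm:
  commands:
    - {"x": -0.06, "y": 0.02, "z": -0.1, "ax": 0, "ay": 0, "az": 0}
    - {"x": 0, "y": 0, "z": 0, "ax": 0, "ay": 0, "az": 0}
    - {"x": 0, "y": 0, "z": 0, "ax": 0, "ay": 0, "az": 0}

```text
t: 8.15
tcp_pos: [519.2, 217.2, 155.5]
tool_rot: [3.125, 0.318, -0.0]
force: [0.4, -0.7, -6.0]
gripper_width: 45.5
grasp_force: 40.0
```

Call:
step_arm:
  commands:
    - {"x": 0, "y": 0, "z": -0.1, "ax": 0, "ay": 0, "az": 0}
    - {"x": 0, "y": 0, "z": 0, "ax": 0, "ay": 0, "az": 0}

```text
t: 8.32
tcp_pos: [519.2, 217.2, 154.4]
tool_rot: [3.125, 0.318, -0.0]
force: [-0.1, 0.2, -5.6]
gripper_width: 45.8
grasp_force: 40.0
```

Call:
step_arm:
  commands:
    - {"x": 0, "y": 0, "z": -0.1, "ax": 0, "ay": 0, "az": 0}
    - {"x": 0, "y": 0, "z": 0, "ax": 0, "ay": 0, "az": 0}

```text
t: 8.48
tcp_pos: [519.2, 217.2, 153.4]
tool_rot: [3.125, 0.318, -0.0]
force: [-0.9, -0.9, -5.8]
gripper_width: 45.6
grasp_force: 40.0
```

Call:
step_arm:
  commands:
    - {"x": 0, "y": 0, "z": -0.05, "ax": 0, "ay": 0, "az": 0}
    - {"x": 0, "y": 0, "z": 0, "ax": 0, "ay": 0, "az": 0}

```text
t: 8.65
tcp_pos: [519.3, 217.2, 153.0]
tool_rot: [3.125, 0.318, -0.0]
force: [0.7, 0.3, -6.3]
gripper_width: 45.6
grasp_force: 40.0
```

Call:
step_arm:
  commands:
    - {"x": 0, "y": 0, "z": -0.05, "ax": 0, "ay": 0, "az": 0}
    - {"x": 0, "y": 0, "z": 0, "ax": 0, "ay": 0, "az": 0}

```text
t: 8.82
tcp_pos: [519.3, 217.2, 152.5]
tool_rot: [-3.125, -0.318, -0.0]
force: [0.5, -0.2, -6.5]
gripper_width: 45.8
grasp_force: 40.0
```

Call:
step_arm:
  commands:
    - {"x": 0, "y": 0, "z": -0.05, "ax": 0, "ay": 0, "az": 0}
    - {"x": 0, "y": 0, "z": 0, "ax": 0, "ay": 0, "az": 0}

```text
t: 8.98
tcp_pos: [519.2, 217.2, 152.2]
tool_rot: [-3.125, -0.318, 0.0]
force: [-0.7, 0.6, -3.3]
gripper_width: 45.8
grasp_force: 40.0
```

```bash
python3 - <<'E'
from m import *
o=arm.get_obs();print(o["t"],o["tcp_pos"],o["tool_rot"],o["force"],o["ft_torque"])
E
```

```text
8.9833 [519.24971786 217.2338794  152.20485782] [-3.12542125e+00 -3.17935163e-01  6.22032988e-05] [-0.67567226  0.60533442 -3.30750386] [-0.0585567   0.11271229 -0.06476328]
```

```bash
cat > rd.py <<'E'
from m import *
F=[]
for i in range(8):
    arm.capture("top");o=arm.get_obs();F.append(np.r_[o["force"],o["ft_torque"]*1000,o["tcp_pos"]])
F=np.array(F);f=F.mean(0);print(o["t"],f.round(2),F.std(0)[:6].round(2),o["tool_rot"].round(4))
dz=f[2]+5.9;print("dF",dz,"cop rel tcp",[-(f[4]+5)/dz,(f[3]-10)/dz])
E
python3 rd.py
```

```text
9.3833 [-1.4500e+00 -2.0000e-01 -3.1500e+00 -5.9270e+01  1.5946e+02 -2.6860e+01
  5.1927e+02  2.1724e+02  1.5219e+02] [ 0.46  0.65  0.53 22.62 26.93 19.53] [-3.1255 -0.318   0.    ]
dF 2.7473780662492047 cop rel tcp [np.float64(-59.86015397660445), np.float64(-25.213220514289997)]
```

Call:
step_arm:
  commands:
    - {"x": 0, "y": 0, "z": -0.03, "ax": 0, "ay": 0, "az": 0}
    - {"x": 0, "y": 0, "z": 0, "ax": 0, "ay": 0, "az": 0}

```text
t: 9.55
tcp_pos: [519.2, 217.3, 152.0]
tool_rot: [-3.125, -0.318, 0.0]
force: [-3.4, -0.7, 0.8]
gripper_width: 45.4
grasp_force: 40.0
```

```bash
python3 rd.py
```

```text
9.95 [  -3.77   -1.29    2.28 -129.61  529.04  -46.85  519.26  217.24  151.99] [ 0.72  0.21  0.78 26.29 61.94 33.64] [-3.1254e+00 -3.1810e-01  1.0000e-04]
dF 8.181655513642156 cop rel tcp [np.float64(-65.2727558348476), np.float64(-17.06433698151224)]
```

The force grows upward with a pull towards -x, which fits ball A touching the +x flank of the cone. I lift off, shift -x and retry.

Call:
step_arm:
  commands:
    - {"x": 0, "y": 0, "z": 0.15, "ax": 0, "ay": 0, "az": 0}
    - {"x": -0.15, "y": -0.04, "z": 0, "ax": 0, "ay": 0, "az": 0}
    - {"x": 0, "y": 0, "z": -0.1, "ax": 0, "ay": 0, "az": 0}
    - {"x": 0, "y": 0, "z": -0.05, "ax": 0, "ay": 0, "az": 0}
    - {"x": 0, "y": 0, "z": 0, "ax": 0, "ay": 0, "az": 0}

```text
t: 10.37
tcp_pos: [518.0, 216.9, 151.9]
tool_rot: [-3.125, -0.318, -0.0]
force: [0.1, -0.4, -0.6]
gripper_width: 45.8
grasp_force: 40.0
```

Call:
step_arm:
  commands:
    - {"x": 0, "y": 0, "z": -0.03, "ax": 0, "ay": 0, "az": 0}
    - {"x": 0, "y": 0, "z": 0, "ax": 0, "ay": 0, "az": 0}

```text
t: 10.53
tcp_pos: [518.0, 216.9, 151.8]
tool_rot: [-3.125, -0.318, -0.001]
force: [-1.3, -1.4, 3.6]
gripper_width: 45.3
grasp_force: 40.0
```

```bash
python3 rd.py
```

```text
10.9333 [ -2.    -0.75   4.49  54.76 486.5   -5.82 517.98 216.94 151.79] [ 0.4   0.38  1.32 26.54 24.01 29.48] [-3.1253e+00 -3.1810e-01 -8.0000e-04]
dF 10.393572968849057 cop rel tcp [np.float64(-47.28916752059496), np.float64(4.306301732635748)]
```

Call:
step_arm:
  commands:
    - {"x": 0, "y": 0, "z": 0.15, "ax": 0, "ay": 0, "az": 0}
    - {"x": -0.1, "y": -0.03, "z": 0, "ax": 0, "ay": 0, "az": 0}
    - {"x": 0, "y": 0, "z": -0.1, "ax": 0, "ay": 0, "az": 0}
    - {"x": 0, "y": 0, "z": -0.05, "ax": 0, "ay": 0, "az": 0}
    - {"x": 0, "y": 0, "z": 0, "ax": 0, "ay": 0, "az": 0}

```text
t: 11.35
tcp_pos: [517.1, 216.8, 151.9]
tool_rot: [-3.125, -0.318, -0.001]
force: [-0.6, -0.4, 3.7]
gripper_width: 45.2
grasp_force: 40.0
```

```bash
python3 rd.py
```

```text
11.75 [-6.1000e-01  3.7000e-01  5.1400e+00  2.8471e+02  3.0084e+02  1.4420e+01
  5.1715e+02  2.1674e+02  1.5189e+02] [ 0.35  0.37  0.93 23.87 32.06 14.75] [-3.1251e+00 -3.1790e-01 -1.2000e-03]
dF 11.04398750231002 cop rel tcp [np.float64(-27.693139019973177), np.float64(24.87427039638972)]
```

Now the load sits mostly on ball B, in the groove, while A looks nearly centred. I'll turn about -0.015 rad around A to bring B into the groove.

Call:
step_arm:
  commands:
    - {"x": 0, "y": 0, "z": 0.15, "ax": 0, "ay": 0, "az": 0}
    - {"x": -0.02, "y": 0.1, "z": 0, "ax": 0, "ay": 0, "az": -0.015}
    - {"x": 0, "y": 0, "z": -0.1, "ax": 0, "ay": 0, "az": 0}
    - {"x": 0, "y": 0, "z": -0.05, "ax": 0, "ay": 0, "az": 0}
    - {"x": 0, "y": 0, "z": 0, "ax": 0, "ay": 0, "az": 0}

```text
t: 12.17
tcp_pos: [516.4, 217.6, 151.4]
tool_rot: [-3.128, -0.295, 0.0]
force: [-1.7, 1.3, -0.5]
gripper_width: 45.9
grasp_force: 40.0
```

```bash
python3 rd.py
```

```text
12.5667 [ -1.94   1.15  -0.81 379.71 260.4   42.82 516.44 217.61 151.41] [ 0.63  0.69  0.49 50.63 31.82 29.71] [-3.1276e+00 -2.9440e-01  3.0000e-04]
dF 5.092218240666523 cop rel tcp [np.float64(-52.11875836871942), np.float64(72.60280849709285)]
```

Call:
step_arm:
  commands:
    - {"x": 0, "y": 0, "z": 0.1, "ax": 0, "ay": 0, "az": 0}
    - {"x": -0.08, "y": 0.05, "z": 0, "ax": 0, "ay": 0, "az": 0}
    - {"x": 0, "y": 0, "z": -0.1, "ax": 0, "ay": 0, "az": 0}
    - {"x": 0, "y": 0, "z": -0.02, "ax": 0, "ay": 0, "az": 0}
    - {"x": 0, "y": 0, "z": 0, "ax": 0, "ay": 0, "az": 0}

```text
t: 12.98
tcp_pos: [515.9, 218.0, 151.3]
tool_rot: [3.128, 0.295, 0.0]
force: [-0.4, -0.0, -2.7]
gripper_width: 45.6
grasp_force: 40.0
```

```bash
python3 rd.py
```

```text
13.3833 [-3.0000e-01  2.2000e-01 -1.9700e+00  1.0925e+02 -8.1190e+01  3.7380e+01
  5.1592e+02  2.1803e+02  1.5133e+02] [ 0.4   0.49  0.71 36.52 29.36 31.72] [-3.1277e+00 -2.9460e-01 -4.0000e-04]
dF 3.9328749043774023 cop rel tcp [np.float64(19.37342232362645), np.float64(25.235993507398355)]
```

Call:
step_arm:
  commands:
    - {"x": 0, "y": 0, "z": -0.03, "ax": 0, "ay": 0, "az": 0}
    - {"x": 0, "y": 0, "z": 0, "ax": 0, "ay": 0, "az": 0}

```text
t: 13.55
tcp_pos: [516.0, 218.1, 151.2]
tool_rot: [-3.128, -0.295, -0.001]
force: [-0.3, -0.1, 0.2]
gripper_width: 45.7
grasp_force: 40.0
```

```bash
python3 rd.py
```

```text
13.95 [-8.4000e-01 -1.5000e-01  1.2200e+00  5.7160e+01  9.6200e+00  1.0400e+01
  5.1593e+02  2.1808e+02  1.5118e+02] [ 0.56  0.68  0.67 34.78 27.1  30.75] [-3.1277e+00 -2.9460e-01 -6.0000e-04]
dF 7.115075494968664 cop rel tcp [np.float64(-2.0541725845321563), np.float64(6.628068454583226)]
```

Call:
step_arm:
  commands:
    - {"x": 0, "y": 0, "z": -0.03, "ax": 0, "ay": 0, "az": 0}
    - {"x": 0, "y": 0, "z": 0, "ax": 0, "ay": 0, "az": 0}

```text
t: 14.12
tcp_pos: [516.0, 218.1, 151.1]
tool_rot: [-3.128, -0.294, -0.001]
force: [-1.2, -0.7, 4.4]
gripper_width: 45.4
grasp_force: 40.0
```

```bash
python3 rd.py
```

```text
14.5167 [-1.8300e+00 -3.1000e-01  5.1200e+00 -3.5030e+01  1.6881e+02  1.2810e+01
  5.1597e+02  2.1811e+02  1.5110e+02] [ 0.58  0.51  0.51 34.89 29.63 18.28] [-3.1276e+00 -2.9450e-01 -7.0000e-04]
dF 11.020846366255814 cop rel tcp [np.float64(-15.770762166522697), np.float64(-4.086308048326709)]
```

C is now loaded too. One check on the other side of the cone: lift, shift -0.8 mm in x, and feel again.

Call:
step_arm:
  commands:
    - {"x": 0, "y": 0, "z": 0.15, "ax": 0, "ay": 0, "az": 0}
    - {"x": -0.08, "y": 0, "z": 0, "ax": 0, "ay": 0, "az": 0}
    - {"x": 0, "y": 0, "z": -0.1, "ax": 0, "ay": 0, "az": 0}
    - {"x": 0, "y": 0, "z": -0.04, "ax": 0, "ay": 0, "az": 0}
    - {"x": 0, "y": 0, "z": 0, "ax": 0, "ay": 0, "az": 0}

```text
t: 14.93
tcp_pos: [515.1, 218.2, 151.2]
tool_rot: [-3.127, -0.294, -0.001]
force: [-1.5, -0.1, 3.4]
gripper_width: 45.6
grasp_force: 40.0
```

```bash
python3 rd.py
```

```text
15.3333 [-1.5400e+00  1.8000e-01  5.4300e+00  6.9520e+01  1.4694e+02 -4.0820e+01
  5.1515e+02  2.1820e+02  1.5118e+02] [ 0.72  0.52  0.41 30.91 40.52 25.65] [-3.1275e+00 -2.9450e-01 -7.0000e-04]
dF 11.333368482184401 cop rel tcp [np.float64(-13.40671669080582), np.float64(5.251811088309757)]
```

Contact height and load are about the same at x = 515.1 and 516.0, with C carrying load at both, so the cone centre lies between. I settle midway with a small wiggle under light load.

Call:
step_arm:
  commands:
    - {"x": 0, "y": 0, "z": 0.12, "ax": 0, "ay": 0, "az": 0}
    - {"x": 0.05, "y": 0, "z": 0, "ax": 0, "ay": 0, "az": 0}
    - {"x": 0, "y": 0, "z": -0.12, "ax": 0, "ay": 0, "az": 0}
    - {"x": 0.03, "y": 0, "z": 0, "ax": 0, "ay": 0, "az": 0}
    - {"x": -0.06, "y": 0, "z": 0, "ax": 0, "ay": 0, "az": 0}
    - {"x": 0.03, "y": 0.03, "z": 0, "ax": 0, "ay": 0, "az": 0}
    - {"x": 0, "y": -0.06, "z": 0, "ax": 0, "ay": 0, "az": 0}
    - {"x": 0, "y": 0.03, "z": 0, "ax": 0, "ay": 0, "az": 0}
    - {"x": 0, "y": 0, "z": 0, "ax": 0, "ay": 0, "az": 0}

```text
t: 16.08
tcp_pos: [515.7, 218.2, 151.1]
tool_rot: [-3.127, -0.294, -0.001]
force: [-2.4, 1.4, 5.4]
gripper_width: 45.3
grasp_force: 40.0
```

```bash
python3 rd.py
```

```text
16.4833 [ -1.64   1.16   5.67 277.88 115.37  -5.52 515.67 218.23 151.05] [ 0.39  0.62  0.44 27.54 22.22 25.73] [-3.1274e+00 -2.9460e-01 -7.0000e-04]
dF 11.569874621505933 cop rel tcp [np.float64(-10.40346667295871), np.float64(23.153256163108132)]
```

Call:
step_arm:
  commands:
    - {"x": 0, "y": 0, "z": 0.15, "ax": 0, "ay": 0, "az": 0}
    - {"x": 0.12, "y": 0, "z": 0, "ax": 0, "ay": 0, "az": 0}
    - {"x": 0, "y": 0, "z": -0.1, "ax": 0, "ay": 0, "az": 0}
    - {"x": 0, "y": 0, "z": -0.05, "ax": 0, "ay": 0, "az": 0}
    - {"x": 0, "y": 0, "z": 0, "ax": 0, "ay": 0, "az": 0}

```text
t: 16.9
tcp_pos: [516.5, 218.0, 151.1]
tool_rot: [3.128, 0.294, -0.001]
force: [-2.9, 0.3, 5.6]
gripper_width: 45.4
grasp_force: 40.0
```

```bash
python3 rd.py
```

```text
17.3 [-2.8900e+00 -1.2000e-01  5.5400e+00  8.0830e+01  4.2117e+02  3.0830e+01
  5.1648e+02  2.1797e+02  1.5110e+02] [ 0.6   0.39  0.36 19.   27.31 25.02] [ 3.1277e+00  2.9450e-01 -8.0000e-04]
dF 11.439970103414769 cop rel tcp [np.float64(-37.25282158738337), np.float64(6.191079728943094)]
```

Call:
step_arm:
  commands:
    - {"x": 0, "y": 0, "z": 0.15, "ax": 0, "ay": 0, "az": 0}
    - {"x": -0.23, "y": 0, "z": 0, "ax": 0, "ay": 0, "az": 0}
    - {"x": 0, "y": 0, "z": -0.1, "ax": 0, "ay": 0, "az": 0}
    - {"x": 0, "y": 0, "z": -0.03, "ax": 0, "ay": 0, "az": 0}
    - {"x": 0, "y": 0, "z": 0, "ax": 0, "ay": 0, "az": 0}

```text
t: 17.72
tcp_pos: [514.7, 218.2, 151.3]
tool_rot: [-3.127, -0.294, -0.001]
force: [-1.3, -0.4, 3.8]
gripper_width: 45.6
grasp_force: 40.0
```

```bash
python3 rd.py
```

```text
18.1167 [-1.3200e+00  4.7000e-01  5.0400e+00  1.8213e+02 -1.5410e+01 -2.2750e+01
  5.1465e+02  2.1816e+02  1.5129e+02] [ 0.26  0.33  0.35 34.09 30.86 28.62] [-3.1275e+00 -2.9450e-01 -9.0000e-04]
dF 10.941149844611484 cop rel tcp [np.float64(0.9515874806613432), np.float64(15.731973376176173)]
```

Call:
step_arm:
  commands:
    - {"x": 0, "y": 0, "z": 0.13, "ax": 0, "ay": 0, "az": 0}
    - {"x": 0.11, "y": -0.01, "z": 0, "ax": 0, "ay": 0, "az": 0}
    - {"x": 0, "y": 0, "z": -0.12, "ax": 0, "ay": 0, "az": 0}
    - {"x": 0.03, "y": 0, "z": -0.02, "ax": 0, "ay": 0, "az": 0}
    - {"x": -0.06, "y": 0, "z": 0, "ax": 0, "ay": 0, "az": 0}
    - {"x": 0.03, "y": 0.03, "z": 0, "ax": 0, "ay": 0, "az": 0}
    - {"x": 0, "y": -0.06, "z": 0, "ax": 0, "ay": 0, "az": 0}
    - {"x": 0, "y": 0.03, "z": 0, "ax": 0, "ay": 0, "az": 0}
    - {"x": 0, "y": 0, "z": -0.02, "ax": 0, "ay": 0, "az": 0}
    - {"x": 0, "y": 0, "z": 0, "ax": 0, "ay": 0, "az": 0}

```text
t: 18.95
tcp_pos: [515.7, 218.1, 151.1]
tool_rot: [-3.127, -0.294, -0.001]
force: [-1.5, 1.7, 6.6]
gripper_width: 45.6
grasp_force: 40.0
```

```bash
python3 rd.py
```

```text
19.35 [ -1.62   1.26   6.88 330.97 119.33 -15.77 515.69 218.13 151.07] [ 0.47  0.62  0.46 14.38 29.91 30.02] [-3.1274e+00 -2.9450e-01 -7.0000e-04]
dF 12.782893849596839 cop rel tcp [np.float64(-9.726179377241813), np.float64(25.109397132771672)]
```

Call:
step_arm:
  commands:
    - {"x": 0, "y": 0, "z": -0.03, "ax": 0, "ay": 0, "az": 0}
    - {"x": 0, "y": 0, "z": -0.02, "ax": 0, "ay": 0, "az": 0}
    - {"x": 0, "y": 0, "z": 0, "ax": 0, "ay": 0, "az": 0}

```text
t: 19.6
tcp_pos: [515.7, 218.1, 151.0]
tool_rot: [-3.127, -0.294, -0.001]
force: [-2.5, 0.9, 11.5]
gripper_width: 46.0
grasp_force: 40.0
```

```bash
python3 rd.py
```

```text
20.0 [-2.9600e+00  5.0000e-01  1.1330e+01  2.1367e+02  3.8883e+02 -3.6360e+01
  5.1571e+02  2.1814e+02  1.5101e+02] [ 0.48  0.45  0.51 37.44 19.68 25.54] [-3.1274e+00 -2.9450e-01 -1.0000e-03]
dF 17.23468692759038 cop rel tcp [np.float64(-22.851206496986862), np.float64(11.817451085508504)]
```

Call:
step_arm:
  commands:
    - {"x": 0, "y": 0, "z": -0.03, "ax": 0, "ay": 0, "az": 0}
    - {"x": 0, "y": 0, "z": 0, "ax": 0, "ay": 0, "az": 0}
    - {"x": 0, "y": 0, "z": 0, "ax": 0, "ay": 0, "az": 0}
    - {"x": 0, "y": 0, "z": 0, "ax": 0, "ay": 0, "az": 0}
    - {"x": 0, "y": 0, "z": 0, "ax": 0, "ay": 0, "az": 0}
    - {"x": 0, "y": 0, "z": 0, "ax": 0, "ay": 0, "az": 0}
    - {"x": 0, "y": 0, "z": 0, "ax": 0, "ay": 0, "az": 0}
    - {"x": 0, "y": 0, "z": 0, "ax": 0, "ay": 0, "az": 0}

```text
t: 20.67
tcp_pos: [515.7, 218.1, 151.0]
tool_rot: [-3.127, -0.294, -0.001]
force: [-4.0, 1.1, 13.7]
gripper_width: 45.5
grasp_force: 40.0
```

Call:
step_arm:
  commands:
    - {"x": 0, "y": 0, "z": 0.06, "ax": 0, "ay": 0, "az": 0}
    - {"x": 0, "y": 0, "z": 0.05, "ax": 0, "ay": 0, "az": 0}
    - {"x": 0, "y": 0, "z": 0, "ax": 0, "ay": 0, "az": 0}

```text
t: 20.92
tcp_pos: [515.6, 218.1, 151.1]
tool_rot: [-3.127, -0.295, -0.001]
force: [-1.1, 3.3, 5.8]
gripper_width: 45.4
grasp_force: 40.0
```

```bash
python3 rd.py
```

```text
21.3167 [ -0.56   2.24   5.33 518.3  -35.07 -22.7  515.67 218.1  151.09] [ 0.29  0.66  0.26 34.48 14.58 37.5 ] [-3.1275e+00 -2.9450e-01 -5.0000e-04]
dF 11.226965785522207 cop rel tcp [np.float64(2.67822892756646), np.float64(45.275099913206326)]
```

Call:
step_arm:
  commands:
    - {"x": 0, "y": 0, "z": 0.04, "ax": 0, "ay": 0, "az": 0}
    - {"x": 0, "y": 0, "z": 0, "ax": 0, "ay": 0, "az": 0}
    - {"x": 0, "y": 0, "z": 0, "ax": 0, "ay": 0, "az": 0}
  newtons: 15

```text
t: 21.57
tcp_pos: [515.6, 218.0, 151.2]
tool_rot: [-3.128, -0.295, -0.0]
force: [1.4, 3.1, 0.0]
gripper_width: 46.1
grasp_force: 15.0
```

Call:
step_arm:
  commands:
    - {"x": 0, "y": 0, "z": 0, "ax": 0, "ay": 0, "az": 0}
    - {"x": 0, "y": 0, "z": 0, "ax": 0, "ay": 0, "az": 0}
    - {"x": 0, "y": 0, "z": 0, "ax": 0, "ay": 0, "az": 0}
  newtons: 3

```text
t: 21.82
tcp_pos: [515.5, 217.9, 151.2]
tool_rot: [3.128, 0.295, -0.0]
force: [1.2, 3.6, -0.6]
gripper_width: 46.3
grasp_force: 3.0
```

```bash
python3 rd.py
```

```text
22.2167 [   1.34    3.17   -0.99  639.91 -269.37  -55.79  515.45  217.9   151.26] [ 0.45  0.51  0.49 43.44 37.53 17.66] [ 3.1277e+00  2.9450e-01 -3.0000e-04]
dF 4.912483385004659 cop rel tcp [np.float64(53.81577911291004), np.float64(128.22543442239538)]
```

Call:
step_arm:
  commands:
    - {"x": 0, "y": 0, "z": 0, "ax": 0, "ay": 0, "az": 0}
    - {"x": 0, "y": 0, "z": 0, "ax": 0, "ay": 0, "az": 0}
    - {"x": 0, "y": 0, "z": 0, "ax": 0, "ay": 0, "az": 0}
    - {"x": 0, "y": 0, "z": 0, "ax": 0, "ay": 0, "az": 0}
    - {"x": 0, "y": 0, "z": 0, "ax": 0, "ay": 0, "az": 0}
    - {"x": 0, "y": 0, "z": 0, "ax": 0, "ay": 0, "az": 0}
  jaw: 1

```text
t: 22.72
tcp_pos: [515.4, 217.8, 151.4]
tool_rot: [3.128, 0.295, -0.0]
force: [1.4, -0.7, 0.3]
gripper_width: 83.9
grasp_force: 0.0
```

```bash
python3 - <<'E'
from m import *
o=arm.get_obs();print(o["t"],o["tcp_pos"],o["force"],o["ft_torque"],o["gripper_width"])
for n in("wrist","scene"):
    c=cap(n);np.savez(f"pics/{n}9.npz",**c)
    if n=="scene":
        b=cv2.cvtColor(c["frame"],cv2.COLOR_RGB2BGR)[200:305,255:395];cv2.imwrite("pics/fin.png",cv2.resize(b,(800,600),interpolation=cv2.INTER_CUBIC))
    else: print(bat_w(c,o["tcp_pos"][2]-33.7))
E
```

```text
22.7167 [515.42775576 217.81148206 151.38580466] [ 1.37190148 -0.68238937  0.26796045] [ 0.04377128  0.02865107 -0.04118574] 83.86910750193171
(array([516.75049393, 219.35293246,  99.16331921]), np.float64(0.19483338016455815), 92, np.float64(0.18552566215936708), np.float64(0.0012582311203792147))
```

View pics/fin.png

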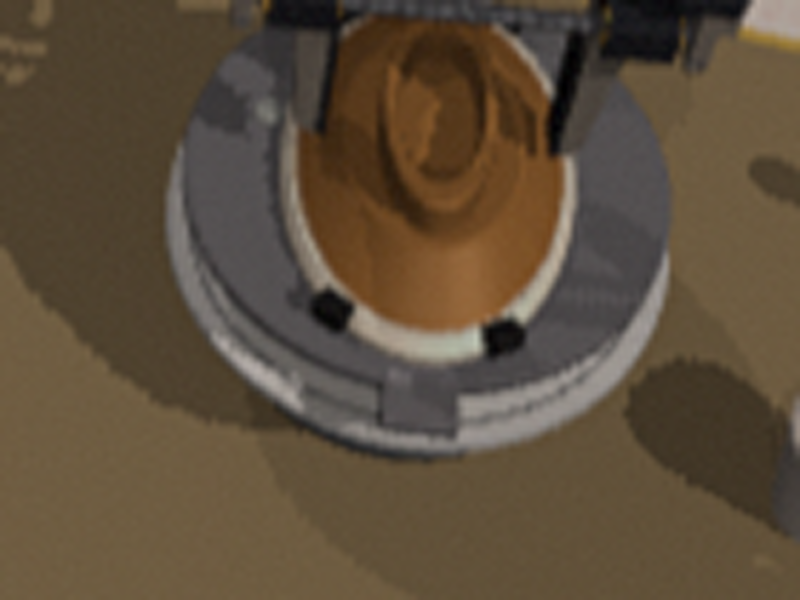

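Released: the bat sits level on the head with the lug at (420,405) in the crop. I back off and check concentricity of disc and head in one camera.

Call:
step_arm:
  commands:
    - {"x": 0, "y": 0, "z": 0.3, "ax": 0, "ay": 0, "az": 0}
    - {"x": 0, "y": 0, "z": 1, "ax": 0, "ay": 0, "az": 0}
    - {"x": 0, "y": 0, "z": 2, "ax": 0, "ay": 0, "az": 0}
    - {"x": 0, "y": 0, "z": 3, "ax": 0, "ay": 0, "az": 0}
    - {"x": 0, "y": 0, "z": 3, "ax": 0, "ay": 0, "az": 0}
    - {"x": 0, "y": -3, "z": 1, "ax": 0, "ay": 0, "az": 0}
    - {"x": 0, "y": -4, "z": 0, "ax": 0, "ay": 0, "az": 0}
    - {"x": 0, "y": -4, "z": 0, "ax": 0, "ay": 0, "az": 0}
    - {"x": 0, "y": -4, "z": 0, "ax": 0, "ay": 0, "az": 0}
    - {"x": 0, "y": -4, "z": 0, "ax": 0, "ay": 0, "az": 0}

```text
t: 23.65
tcp_pos: [515.3, 26.4, 255.6]
tool_rot: [3.128, 0.296, 0.002]
force: [0.5, -0.6, 0.4]
gripper_width: 91.3
grasp_force: 0.0
```

Call:
step_arm:
  commands:
    - {"x": -1, "y": -4, "z": 0, "ax": 0, "ay": 0, "az": 0}
    - {"x": -1, "y": -4, "z": 0, "ax": 0, "ay": 0, "az": 0}
    - {"x": -1, "y": -4, "z": 0, "ax": 0, "ay": 0, "az": 0}
    - {"x": -1, "y": -4, "z": 0, "ax": 0, "ay": 0, "az": 0}
    - {"x": -1, "y": -4, "z": 0, "ax": 0, "ay": 0, "az": 0}
    - {"x": 0, "y": 0, "z": 0, "ax": 0, "ay": 0, "az": 0}

```text
t: 24.15
tcp_pos: [463.9, -178.0, 255.5]
tool_rot: [3.125, 0.287, 0.001]
force: [0.4, -0.3, 0.0]
gripper_width: 92.0
grasp_force: 0.0
```

```bash
python3 - <<'E'
from m import *
o=arm.get_obs();print(o["t"],o["tcp_pos"],o["force"])
out=[]
for n in("top","scene"):
    c=cap(n);np.savez(f"pics/{n}10.npz",**c)
    im=cv2.cvtColor(c["frame"],cv2.COLOR_RGB2BGR);p=proj(c,[[518,218,100]])[0];u,v=(p-45).astype(int)
    out.append(cv2.resize(im[v:v+90,u:u+90],(400,400),interpolation=cv2.INTER_CUBIC));print(n,u,v)
    # disc: radial edges about predicted circle (Lab/val) at z=117.1, head rim at z=84
    g=cv2.GaussianBlur(cv2.cvtColor(c["frame"],cv2.COLOR_RGB2GRAY),(3,3),0).astype(np.float32)
    for nm,cc,R,z,sg in(("disc",(516.75,219.35),100,117.1,0),("head",(519.5,218.2),105,84,0)):
        P=[]
        for t in np.arange(0,2*np.pi,.05):
            r=np.arange(R-8,R+8,.4);q=proj(c,np.c_[cc[0]+r*np.cos(t),cc[1]+r*np.sin(t),0*r+z]).astype(np.float32)
            s=cv2.remap(g,q[:,0][None],q[:,1][None],cv2.INTER_LINEAR)[0];d=np.gradient(s);i=np.argmax(np.abs(d))
            if abs(d[i])>1.2 and 2<i<len(r)-3:P.append([cc[0]+r[i]*np.cos(t),cc[1]+r[i]*np.sin(t)])
        P=np.array(P);best=None
        for _ in range(3):
            f=LS(lambda p:np.hypot(*(P-p).T)-R,cc,loss="soft_l1").x;e=np.abs(np.hypot(*(P-f).T)-R);P=P[e<2.5]
        print(nm,f.round(2),len(P),e[e<2.5].mean().round(2))
cv2.imwrite("pics/fin2.png",np.hstack(out))
E
```

```text
24.15 [ 463.92910148 -177.95101919  255.51517118] [ 0.42950386 -0.2592038   0.03875831]
top 134 120
disc [517.75 217.11] 33 0.77
head [518.09 218.95] 45 0.84
scene 283 189
disc [521.84 216.58] 72 0.84
head [521.78 217.39] 64 0.75
```

View pics/fin2.png

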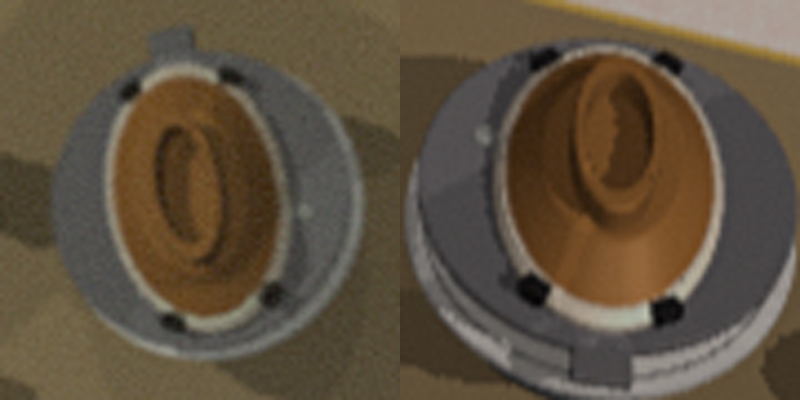

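Both cameras put disc and head concentric within about 1–2 mm, which fits all three feet being home. Nothing is being touched, so I hand in.

```bash
python3 -c "
from cell import arm
print(arm.close_job())"
```

```text
the job is handed in; nothing more can be done
None
```

The bat is back on the wheel with the lug over the cone, bedded by a push of about 14 N at the hand (about 20 N on the seats with its weight) and released. By feel all three feet carried load, and the cameras show disc and head concentric within about 2 mm. I handed it in at about 24 s; no verdict was returned, and I did not re-check the bystanders afterwards.

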